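# Tighten the pasta machine's lever bolt

### The job

The pasta machine's hold-down bolt is still loose. Keeping its lever upright, screw the bolt in clockwise until it is snug, when the little tabbed washer under its head has just been dragged round with it by about a centimetre at the tab and no more; then fold the lever down flat and let go. Leave everything else on the counter where it is.

Things in the scene. Friction and masses are not known exactly. Their poses are not given: they have to be found in the camera images.
- pasta_machine: steel hand-cranked pasta machine fixed to the counter. Origin on the counter on the vertical axis of its hold-down bolt; x points from bolt to rollers, z up. The machine is a block x 90 to 220, y -102 to 102 mm, 145 mm high; its crank grip reaches y -172 at z 60. The foot plate round the bolt is 14 mm high; on it a round boss, 48 mm across, up to z 66, holds the steel bolt.
- bolt_head (a point): centre of the top of the round bolt head (38 mm across, 14 mm high), 17 mm below the lever pivot. The bolt turns easily (0.06 N m), clockwise from above by 1.6 to 3.1 rad until the head bites on the washer; how far cannot be told beforehand. From there it takes the washer along: 0.3 N m, rising by 0.5 N m per rad. Counter-clockwise it stops after 0.5 to 2 rad. It stays where it is left.
- lever_pivot (a point): hinge point of the lever, on the bolt axis, between clevis ears that reach 8 mm above it. About 100 mm above the counter when snug, up to 2 mm higher before (the thread lowers the bolt 0.5 mm per rad). Its z is up; its x is the level direction to which the lever folds and turns with the bolt; y is the hinge axis.
- lever_tip (a point): top end of the lever on its centre line, 78 mm from the pivot. The lever is a straight black bar 16 mm thick (along the pivot point's x) and 20 mm wide (along its y), from 16 to 78 mm above the pivot (a 10 by 13 mm shank below). Upright, it can be pinched from above across either pair of faces and twisted to turn the bolt.
- lever (a joint): fold angle of the lever, rad: 0 upright in line with the bolt, 1.55 folded flat (stop), pointing along the pivot point's x. Stiff (0.2 to 0.32 N m), stays where it is left, folds to this side only. Once snug, that side is the machine's -x direction within about 1.3 rad either way.
- washer_tab (a point): outer top end of the small tab (10 mm wide) on the steel washer under the bolt head, 34 mm from the bolt axis and 69 mm above the counter, at the machine's -x side at the start. The washer (46 mm across, 3 mm thick) stays still while the bolt runs in; once the head bites it is dragged round clockwise with it and stays there.
- mug: mug 82 mm across, 92 mm high, origin under its centre; bystander
- jar: closed glass jar 80 mm across, 115 mm high; bystander
- spoon: wooden spoon lying on the counter; bystander
- cutter: steel ring cookie cutter 72 mm across, 35 mm high; bystander
- bowl: white bowl 130 mm across, 55 mm high; bystander
- can: food can 74 mm across, 105 mm high; bystander
- shaker: wooden salt shaker 48 mm across, 85 mm high; bystander

How it is judged:
By the outcome, as a careful person would: the job done as asked, in the order asked, and still so for the second after the job is handed in, with the robot touching nothing.
It also fails if it takes over 72 s, if anything falls off the work surface, if the arm or the gripper's body presses on something with over 40 N, if the wrist force passes 120 N, or if a joint passes its speed limit or range.

### The arm

A 6-joint arm with a two-finger parallel gripper is mounted at the origin on the work surface. World frame = base frame: x ahead of the robot, y to its left, z up, the work surface at z = 0. Lengths are in m, angles in rad, forces in N, time in s.
With the tool pointing down it reaches from about 0.25 to 0.775 m from the base axis. Payload 4 kg.
Tool frame: the origin (TCP) lies at the very end of the fingers, on their centre line; the grasp point (between the pads) lies manip.hold_point_z behind it (manip.hold_point_z is the distance from the TCP to the grasp point, in m); z points along the fingers, y is the line along which they close (so a half turn about z gives the same grasp; the last joint's range is limited). The gripper opens to 85 mm and grips with 20 to 120 N. Pads are 22 mm wide; open, the fingers measure 114 mm over their backs; the gripper's body (76 mm by 85 mm) begins 54 mm behind the grasp point. The pads swing forward as they close: fully open they stand 13 mm farther back than shut.
Start: joints at [1.195, 0.087, 1.371, -0, 1.684, -0.103], TCP at [0.148, 0.53, 0.231] pointing down, gripper open.
Joint ranges: [-3.1, 3.1], [-0.76, 2.03], [0.27, 2.55], [-1.08, 4.22], [0.17, 2.65], [-2.57, 2.57]. Speed limits (rad/s): [2.79, 2.79, 3.14, 3.14, 3.14, 3.14].

### API

Orientations are given as a rotation vector (axis times angle).
In Python, from cell import manip gives the robot as it stands.
- The arm moves only by the shell command python3 -m inch 'ROWS' [FORCE]. ROWS is JSON, a list of rows, each an object of numbers: "tx", "ty", "tz": the shift along the tool's x, y, z in cm; "wx", "wy", "wz": the turn, a rotation vector about the tool's x, y, z in degrees; "claw": the gripper's target within -1 to 1 (shut at 1, half-way at 0, fully open at -1). A call has 1 to 12 rows; each row is the pose to reach, as a shift and turn from the pose commanded when the call began, along the tool's axes at that moment; what a row does not reach only later rows make up. A row lasts 1/8 s, in which the tool goes at most 62.5 mm and 10.7 degrees, less where a joint would pass 70% of its speed; a pose out of reach is approached as far as the arm can. A call with a gripper value outside its range is refused whole. The fingers move at their own pace and stop on an object; FORCE is the grip in N (left out, the last holds). Time passes only in rows, so rows that repeat a pose let the fingers close. It gives the time, the measured TCP pose, the force, the opening and the grip force at its end, in the units of the state.
- manip.state(): the state, without advancing time (a new reading comes with each control period).
- manip.snapshot(name): name is "scene" or "top" or "wrist"; returns a dict with "img" (480x640x3 uint8, red, green, blue), "fx", "fy", "cx", "cy" (pixels), "dist_coeffs" ([k1, k2, p1, p2, k3] as OpenCV has them; the pictures are not rectified), "xyz" and "rotation" of the camera in the world; the wrist camera has in their place "hand_eye" (4x4, takes a point from camera to tool coordinates, whose origin is the TCP and whose axes are the flange's). Camera axes: x right, y up, looking along -z (the intrinsics and any distortion apply to the point x, -y, -z); pixel columns grow to the right and rows downward; lengths in m; the calibration is good to about 2 mm. A picture is of the moment at which its call begins: read the wrist's pose just before it. There is no depth.
- manip.job_done(): hands the job in; it is judged then, once.
The state is a dict: "time_s": time; "joint_pos": joint angles; "qd": joint speeds; "effort": joint torques, N m; "ee_pos": TCP position; "tool_rot": TCP orientation; "wrist_force": force on the tool from outside, world axes, zero at the start; "ft_torque": the same for the moment, N m; "finger_gap": finger opening in m; "grasp_force": force on a finger pad.
Only numpy, scipy, OpenCV 4.12 (cv2) and the standard library are available. Lean on these libraries where they do the work, as an engineer would, in place of code of your own. Each camera call takes 0.05 s, during which the arm holds its last target. There are 200 camera calls.

## Working session

There is one attempt and no reset: what is moved stays moved. The work goes in short steps, Python scripts to look and compute and a shell command to move; the robot and the scene stay as the last step left them, time stands still between calls to the robot, and variables do not carry over. Pictures are saved under pics/ and viewed, at most 10 in all, crops included, and the job is handed in when it is done.

```bash
mkdir -p pics; ls; cat > h.py <<'E'
import numpy as np, cv2
from cell import manip
from scipy.spatial.transform import Rotation as R
def cam(name):
    s=manip.state(); d=manip.snapshot(name)
    K=np.array([[d['fx'],0,d['cx']],[0,d['fy'],d['cy']],[0,0,1]]); D=np.array(d['dist_coeffs'],float)
    if 'hand_eye' in d:
        T=np.eye(4); T[:3,:3]=R.from_rotvec(s['tool_rot']).as_matrix(); T[:3,3]=s['ee_pos']; T=T@np.array(d['hand_eye'])
        C,Rm=T[:3,3],T[:3,:3]
    else:
        C=np.array(d['xyz']); r=np.array(d['rotation']); Rm=r if r.shape==(3,3) else R.from_rotvec(r).as_matrix()
    return dict(img=d['img'],K=K,D=D,C=C,R=Rm,name=name)
def ray(c,px):
    p=cv2.undistortPoints(np.array([[px]],float),c['K'],c['D'])[0,0]
    v=c['R']@np.array([p[0],-p[1],-1]); return c['C'],v/np.linalg.norm(v)
def onplane(c,px,z):
    C,v=ray(c,px); return C+v*(z-C[2])/v[2]
def tri(c1,p1,c2,p2):
    a,u=ray(c1,p1); b,w=ray(c2,p2)
    t=np.linalg.lstsq(np.c_[u,-w],b-a,rcond=None)[0]
    P,Q=a+u*t[0],b+w*t[1]; return (P+Q)/2,np.linalg.norm(P-Q)
def proj(c,X):
    F=np.diag([1,-1,-1.]); q=F@c['R'].T@(np.array(X)-c['C'])
    return cv2.projectPoints(q.reshape(1,1,3),np.zeros(3),np.zeros(3),c['K'],c['D'])[0].ravel()
def save(c,fn,crop=None,s=1):
    im=c['img'][:,:,::-1]
    if crop: x0,y0,x1,y1=crop; im=im[y0:y1,x0:x1]
    cv2.imwrite('pics/'+fn,cv2.resize(im,None,fx=s,fy=s,interpolation=cv2.INTER_CUBIC))
E
python3 - <<'E'
from h import *
s=manip.state(); print({k:np.round(v,3) for k,v in s.items()}, manip.hold_point_z)
import pickle
for n in('scene','top','wrist'):
    c=cam(n); pickle.dump(c,open(n+'.pkl','wb')); save(c,n+'0.png'); print(n,c['C'].round(3),c['R'].round(2).tolist(),c['K'][0,0],c['D'])
E
```

```text
pics
{'time_s': np.float64(0.0), 'joint_pos': array([ 1.195,  0.088,  1.372, -0.   ,  1.684, -0.103]), 'qd': array([-0.   ,  0.001, -0.   ,  0.   ,  0.001,  0.002]), 'effort': array([-1.0000e-03, -3.5187e+01, -3.1327e+01, -0.0000e+00,  1.1000e-02,
       -0.0000e+00]), 'ee_pos': array([0.148, 0.529, 0.23 ]), 'tool_rot': array([-4.270e-01, -3.112e+00,  3.000e-03]), 'wrist_force': array([-0.353,  0.12 ,  0.016]), 'ft_torque': array([ 0.01 , -0.007, -0.004]), 'grasp_force': np.float64(0.0), 'finger_gap': np.float64(0.085)} 0.0187
scene [1.299 0.013 0.646] [[-0.01, -0.57, 0.82], [1.0, 0.0, 0.01], [-0.01, 0.82, 0.57]] 566.4873790085904 [0.01689609 0.         0.         0.         0.        ]
top [0.455 0.011 1.181] [[0.01, 1.0, -0.08], [-1.0, 0.01, -0.02], [-0.02, 0.08, 1.0]] 513.5620710262855 [-0.13850378  0.          0.          0.          0.        ]
wrist [0.067 0.552 0.373] [[0.27, -0.91, -0.31], [0.96, 0.26, 0.09], [-0.0, -0.32, 0.95]] 398.80570273505316 [-0.00859362  0.          0.          0.          0.        ]
```

View pics/scene0.png

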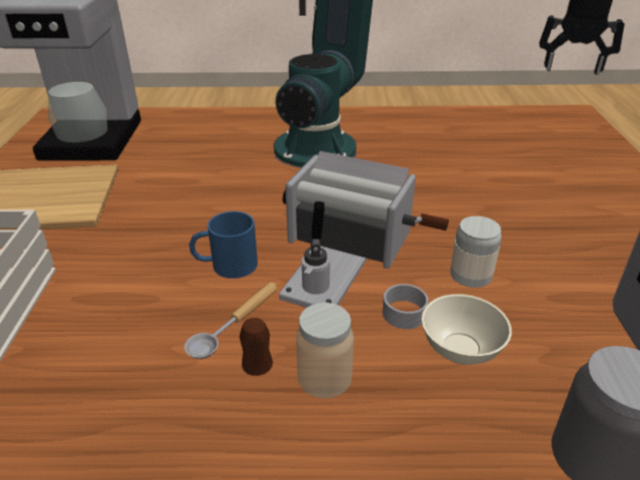

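View pics/top0.png

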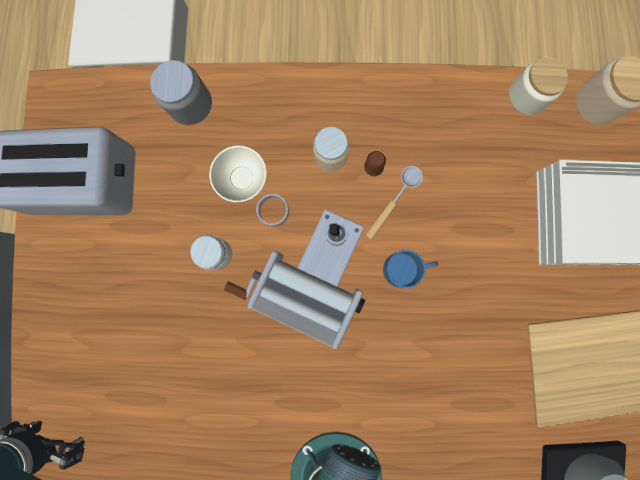

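The scene view shows the upright black lever at about (318,203–238), the boss at (316,270) and a light tab near (308,268). In the top view the bolt is at about (336,232), with the jar at (331,148) and the machine at (305,300).

```bash
python3 - <<'E'
from h import *
import pickle
t=pickle.load(open('top.pkl','rb')); s=pickle.load(open('scene.pkl','rb'))
a=cv2.resize(t['img'][195:275,295:375],(400,400),interpolation=cv2.INTER_CUBIC)
b=cv2.resize(s['img'][195:305,265:375],(400,400),interpolation=cv2.INTER_CUBIC)
cv2.imwrite('pics/z1.png',np.hstack([a,b])[:,:,::-1])
print(tri(t,(334,229),s,(319,203)), onplane(t,(337,233),.083))
E
```

```text
(array([0.55115349, 0.01154728, 0.1807343 ]), np.float64(0.005209420001851296)) [0.55192404 0.00224845 0.083     ]
```

View pics/z1.png

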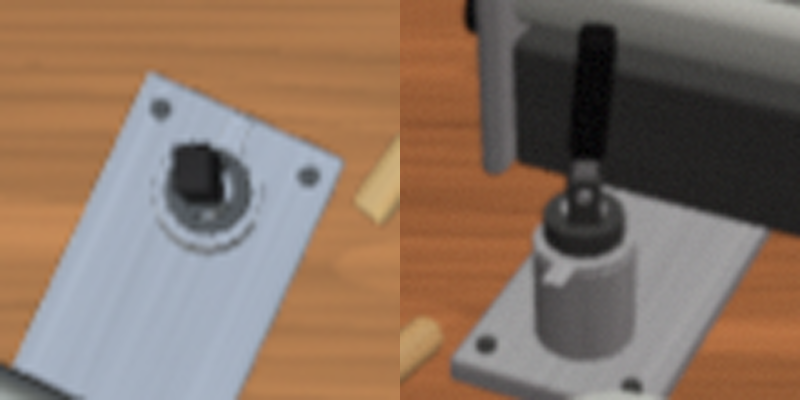

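The zoom shows the bolt head's dark ring at about (336.6,233.4) in the top view, and the lever top at about (333.6,227). In the scene view the tab is at crop (555,275), i.e. about (307.6,270.6), and the lever leans slightly. I'll look from close by with the wrist camera.

```bash
python3 -m inch '[{"tz":-3,"claw":-1},{"tx":-53,"ty":-39.6,"tz":-3},{"tx":-53,"ty":-39.6,"tz":-3},{"tx":-53,"ty":-39.6,"tz":-3},{"tx":-53,"ty":-39.6,"tz":-3},{"tx":-53,"ty":-39.6,"tz":-3},{"tx":-53,"ty":-39.6,"tz":-3},{"tx":-53,"ty":-39.6,"tz":-3},{"tx":-53,"ty":-39.6,"tz":-3},{"tx":-53,"ty":-39.6,"tz":-3},{"tx":-53,"ty":-39.6,"tz":-3},{"tx":-53,"ty":-39.6,"tz":-3}]'
python3 -m inch '[{},{}]'
python3 - <<'E'
from h import *
import pickle
print(manip.state()['joint_pos'])
c=cam('wrist'); pickle.dump(c,open('w1.pkl','wb'))
u=proj(c,(.5515,.004,.13)); print(u,c['C'])
x,y=u.astype(int); x=np.clip(x,100,540);y=np.clip(y,100,380)
save(c,'w1.png',(x-100,y-100,x+100,y+100),3)
E
```

```text
[ 1.19489857e+00  8.78042731e-02  1.37190457e+00 -1.28890578e-05
  1.68360341e+00 -1.03131988e-01]
[-48.06199518 701.78042343] [0.06663664 0.55250984 0.37309825]invalid input
invalid input
```

View pics/w1.png

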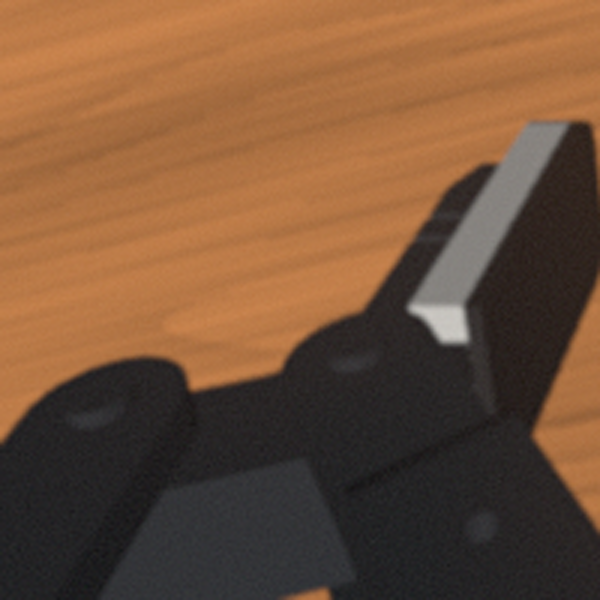

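The picture shows only the gripper finger because the move was refused. I'll retry with every key given in each row.

```bash
python3 -m inch '[{"tx":-53,"ty":-39.6,"tz":-3,"wx":0,"wy":0,"wz":0,"claw":-1},{"tx":-53,"ty":-39.6,"tz":-3,"wx":0,"wy":0,"wz":0,"claw":-1},{"tx":-53,"ty":-39.6,"tz":-3,"wx":0,"wy":0,"wz":0,"claw":-1},{"tx":-53,"ty":-39.6,"tz":-3,"wx":0,"wy":0,"wz":0,"claw":-1},{"tx":-53,"ty":-39.6,"tz":-3,"wx":0,"wy":0,"wz":0,"claw":-1},{"tx":-53,"ty":-39.6,"tz":-3,"wx":0,"wy":0,"wz":0,"claw":-1},{"tx":-53,"ty":-39.6,"tz":-3,"wx":0,"wy":0,"wz":0,"claw":-1},{"tx":-53,"ty":-39.6,"tz":-3,"wx":0,"wy":0,"wz":0,"claw":-1},{"tx":-53,"ty":-39.6,"tz":-3,"wx":0,"wy":0,"wz":0,"claw":-1},{"tx":-53,"ty":-39.6,"tz":-3,"wx":0,"wy":0,"wz":0,"claw":-1},{"tx":-53,"ty":-39.6,"tz":-3,"wx":0,"wy":0,"wz":0,"claw":-1},{"tx":-53,"ty":-39.6,"tz":-3,"wx":0,"wy":0,"wz":0,"claw":-1}]'
python3 - <<'E'
from h import *
import pickle
s=manip.state();print(s['joint_pos'],s['ee_pos'],s['tool_rot'],s['time_s'])
c=cam('wrist'); pickle.dump(c,open('w1.pkl','wb'))
print(proj(c,(.5515,.004,.178)),proj(c,(.5515,.004,.083)),c['C'])
E
```

```text
time_s: 1.7
ee_pos: [0.5528, 0.0032, 0.2602]
tool_rot: [-0.433, -3.11, 0.001]
wrist_force: [-0.3, 0.5, 0.3]
finger_gap: 0.0857
grasp_force: 0.0
[-9.66948650e-02  9.11214983e-02  1.30985300e+00 -2.56068122e-04
  1.74232933e+00 -1.39071450e+00] [0.55281807 0.00316141 0.26015587] [-4.33206661e-01 -3.10986541e+00  5.07802855e-04] 1.7
[314.3908031  253.16049327] [314.27986324 213.39220035] [0.47165133 0.02647512 0.4029775 ]
```

```bash
python3 - <<'E'
from h import *
import pickle
c=pickle.load(open('w1.pkl','rb')); save(c,'w1b.png',(234,160,394,280),5)
E
```

```text
(no output)
```

View pics/w1b.png

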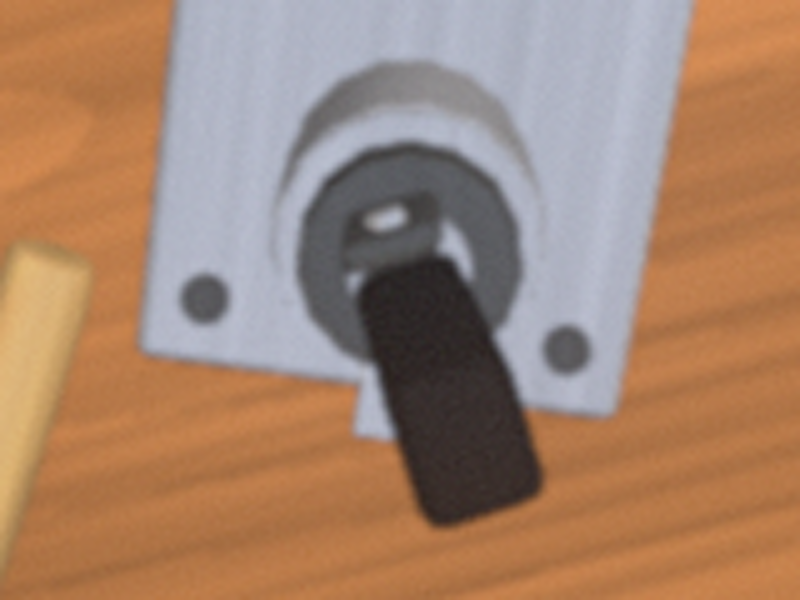

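The wrist view shows the lever top face with corners at about crop (383,378), (503,362), (540,488) and (437,525). The bolt head centre is at (410,255) and the tab at (375,415). The pin end, a light spot at (385,217), suggests the hinge axis runs along the image vertical.

```bash
python3 - <<'E'
from h import *
import pickle
c=pickle.load(open('w1.pkl','rb')); t=pickle.load(open('top.pkl','rb'));s=pickle.load(open('scene.pkl','rb'))
f=lambda x,y:(234+x/5,160+y/5)
P=[onplane(c,f(*p),.1785) for p in [(383,378),(503,362),(543,492),(434,529)]]
for i in range(4):
    d=P[(i+1)%4]-P[i]; print(P[i].round(4),np.linalg.norm(d).round(4),np.degrees(np.arctan2(d[1],d[0])).round(1))
print('tip wrist',np.mean(P,0))
print('head wrist',onplane(c,f(410,255),.084),'head top',onplane(t,(336.6,233.4),.084))
print('tip top',onplane(t,(333.6,227),.1785))
print('tab wrist',onplane(c,f(378,437),.069), 'tab scene',onplane(s,(306.5,271.5),.069))
g=onplane(c,f(205,298),.014)-onplane(c,f(565,350),.014); print('plate dir',np.degrees(np.arctan2(g[1],g[0])))
for z,y in((.178,.004),(.1785,.0115)):print(proj(s,(.5515,y,z)))
print(proj(s,(.5515,.0025,.084)))
E
```

```text
[0.5401 0.0049 0.1785] 0.0143 82.1
[0.542  0.0191 0.1785] 0.0172 1.4
[0.5592 0.0195 0.1785] 0.014 -85.8
[0.5602 0.0056 0.1785] 0.0202 -178.2
tip wrist [0.5503931  0.01225349 0.1785    ]
head wrist [0.54968777 0.00598557 0.084     ] head top [0.55096911 0.00310799 0.084     ]
tip top [0.5552951 0.0097505 0.1785   ]
tab wrist [ 0.58378023 -0.00948998  0.069     ] tab scene [ 0.58140634 -0.00639738  0.069     ]
plate dir -114.43944082297837
[312.47285986 204.63218436]
[317.29633593 204.34232428]
[312.03927387 253.00969981]
```

The lever's hinge axis is about along world x, so it folds towards +y. The bolt axis is at about (0.551, 0.005) and the lever leans roughly 0.08 rad. I'll grip its ±y faces: that leaves enough last-joint travel and straightens the lever too.

```bash
python3 -m inch '[{"tx":0.26,"ty":0.24,"tz":2,"wx":0,"wy":0,"wz":-10,"claw":-1},{"tx":0.26,"ty":0.24,"tz":4,"wx":0,"wy":0,"wz":-15.4,"claw":-1},{"tx":0.26,"ty":0.24,"tz":8,"wx":0,"wy":0,"wz":-15.4,"claw":-1},{"tx":0.26,"ty":0.24,"tz":12.9,"wx":0,"wy":0,"wz":-15.4,"claw":-1},{"tx":0.26,"ty":0.24,"tz":12.9,"wx":0,"wy":0,"wz":-15.4,"claw":-1},{"tx":0.26,"ty":0.24,"tz":12.9,"wx":0,"wy":0,"wz":-15.4,"claw":-1}]' 30
python3 -m inch '[{"tx":0,"ty":0,"tz":0,"wx":0,"wy":0,"wz":0,"claw":1},{"tx":0,"ty":0,"tz":0,"wx":0,"wy":0,"wz":0,"claw":1},{"tx":0,"ty":0,"tz":0,"wx":0,"wy":0,"wz":0,"claw":1},{"tx":0,"ty":0,"tz":0,"wx":0,"wy":0,"wz":0,"claw":1},{"tx":0,"ty":0,"tz":0,"wx":0,"wy":0,"wz":0,"claw":1},{"tx":0,"ty":0,"tz":0,"wx":0,"wy":0,"wz":0,"claw":1}]' 30
python3 - <<'E'
from h import *
s=manip.state()
print({k:np.round(v,3) for k,v in s.items()})
E
```

```text
time_s: 2.5
ee_pos: [0.5507, 0.0093, 0.1344]
tool_rot: [0.004, 3.139, 0.0]
wrist_force: [0.9, -0.5, 1.9]
finger_gap: 0.0852
grasp_force: 0.0
time_s: 3.25
ee_pos: [0.5502, 0.0066, 0.1327]
tool_rot: [0.008, 3.141, -0.006]
wrist_force: [-0.6, -5.5, 1.2]
finger_gap: 0.0158
grasp_force: 29.5
{'time_s': np.float64(3.25), 'joint_pos': array([-0.089,  0.128,  1.524, -0.004,  1.49 , -1.654]), 'qd': array([-0.002,  0.   , -0.001, -0.   , -0.   , -0.   ]), 'effort': array([  2.974, -35.121, -29.537,   2.128,   0.036,   0.044]), 'ee_pos': array([0.55 , 0.007, 0.133]), 'tool_rot': array([ 0.008,  3.141, -0.006]), 'wrist_force': array([-0.641, -5.518,  1.192]), 'ft_torque': array([-1.274,  0.178,  0.08 ]), 'grasp_force': np.float64(29.538), 'finger_gap': np.float64(0.016)}
```

```bash
for i in 1; do python3 -m inch '[{"tx":0,"ty":-0.1,"tz":0,"wx":0,"wy":0,"wz":0,"claw":1},{"tx":0,"ty":-0.1,"tz":0,"wx":0,"wy":0,"wz":0,"claw":1}]' 30
python3 -m inch '[{"tx":0,"ty":-0.1,"tz":0,"wx":0,"wy":0,"wz":0,"claw":1},{"tx":0,"ty":-0.1,"tz":0,"wx":0,"wy":0,"wz":0,"claw":1}]' 30
python3 -m inch '[{"tx":0,"ty":-0.1,"tz":0,"wx":0,"wy":0,"wz":0,"claw":1},{"tx":0,"ty":-0.1,"tz":0,"wx":0,"wy":0,"wz":0,"claw":1}]' 30
python3 -m inch '[{"tx":0,"ty":-0.1,"tz":0,"wx":0,"wy":0,"wz":0,"claw":1},{"tx":0,"ty":-0.1,"tz":0,"wx":0,"wy":0,"wz":0,"claw":1}]' 30
done
```

```text
time_s: 3.5
ee_pos: [0.5502, 0.0065, 0.1326]
tool_rot: [0.007, 3.141, -0.003]
wrist_force: [-0.3, -5.7, 2.0]
finger_gap: 0.0156
grasp_force: 29.6
time_s: 3.75
ee_pos: [0.5502, 0.0063, 0.1326]
tool_rot: [0.007, 3.141, -0.001]
wrist_force: [-0.6, -4.4, 3.2]
finger_gap: 0.0157
grasp_force: 29.3
time_s: 4.0
ee_pos: [0.5502, 0.0058, 0.1326]
tool_rot: [0.006, 3.141, 0.001]
wrist_force: [-0.1, -3.6, 3.2]
finger_gap: 0.0157
grasp_force: 29.4
time_s: 4.25
ee_pos: [0.5502, 0.0053, 0.1325]
tool_rot: [0.006, 3.141, 0.002]
wrist_force: [-0.2, -1.6, 3.1]
finger_gap: 0.0158
grasp_force: 29.0
```

```bash
for i in 1; do python3 -m inch '[{"tx":0,"ty":-0.2,"tz":0,"wx":0,"wy":0,"wz":0,"claw":1},{"tx":0,"ty":-0.2,"tz":0,"wx":0,"wy":0,"wz":0,"claw":1}]' 30
python3 -m inch '[{"tx":0,"ty":-0.2,"tz":0,"wx":0,"wy":0,"wz":0,"claw":1},{"tx":0,"ty":-0.2,"tz":0,"wx":0,"wy":0,"wz":0,"claw":1}]' 30
python3 -m inch '[{"tx":0,"ty":-0.2,"tz":0,"wx":0,"wy":0,"wz":0,"claw":1},{"tx":0,"ty":-0.2,"tz":0,"wx":0,"wy":0,"wz":0,"claw":1}]' 30
done; python3 - <<'E'
from h import *
s=manip.state()
print({k:np.round(v,3) for k,v in s.items()})
import pickle
c=cam('scene');pickle.dump(c,open('s2.pkl','wb'));save(c,'s2.png',(245,130,405,310),3.3)
E
```

```text
time_s: 4.5
ee_pos: [0.5501, 0.0039, 0.1324]
tool_rot: [0.005, 3.141, 0.005]
wrist_force: [0.4, 2.9, 4.6]
finger_gap: 0.0157
grasp_force: 29.4
time_s: 4.75
ee_pos: [0.5501, 0.003, 0.1325]
tool_rot: [0.005, 3.141, 0.008]
wrist_force: [-0.4, 6.9, 4.4]
finger_gap: 0.0159
grasp_force: 29.6
time_s: 5.0
ee_pos: [0.5501, 0.0022, 0.1325]
tool_rot: [0.004, 3.141, 0.012]
wrist_force: [-0.1, 8.0, 4.6]
finger_gap: 0.0157
grasp_force: 29.8
{'time_s': np.float64(5.0), 'joint_pos': array([-0.104,  0.127,  1.524,  0.008,  1.49 , -1.673]), 'qd': array([ 0.002,  0.001, -0.001, -0.004, -0.   ,  0.001]), 'effort': array([ -5.17 , -33.317, -28.523,  -3.169,  -0.431,   0.06 ]), 'ee_pos': array([0.55 , 0.002, 0.132]), 'tool_rot': array([0.004, 3.141, 0.012]), 'wrist_force': array([-0.098,  8.004,  4.645]), 'ft_torque': array([1.845, 0.051, 0.072]), 'grasp_force': np.float64(29.775), 'finger_gap': np.float64(0.016)}
```

View pics/s2.png

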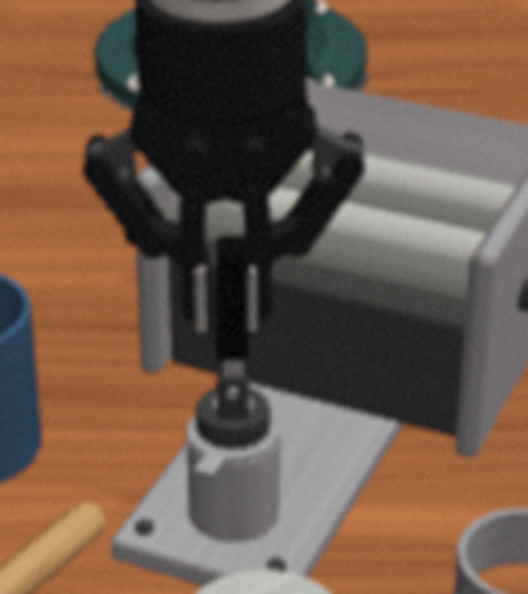

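The scene picture shows the lever gripped and vertical: top at crop (232,240), base at (235,355), tab still at (207,465). I'll relax the sideways push, grip harder and start turning.

```bash
python3 -m inch '[{"tx":0,"ty":0.3,"tz":0,"wx":0,"wy":0,"wz":0,"claw":1},{"tx":0,"ty":0.3,"tz":0,"wx":0,"wy":0,"wz":0,"claw":1},{"tx":0,"ty":0.3,"tz":0,"wx":0,"wy":0,"wz":0,"claw":1}]' 80
python3 - <<'E'
from h import *
print(manip.state()['ft_torque'])
E
python3 -m inch '[{"tx":0,"ty":0.3,"tz":0,"wx":0,"wy":0,"wz":10,"claw":1},{"tx":0,"ty":0.3,"tz":0,"wx":0,"wy":0,"wz":20,"claw":1},{"tx":0,"ty":0.3,"tz":0.03,"wx":0,"wy":0,"wz":30,"claw":1},{"tx":0,"ty":0.3,"tz":0.03,"wx":0,"wy":0,"wz":40,"claw":1},{"tx":0,"ty":0.3,"tz":0.03,"wx":0,"wy":0,"wz":40,"claw":1}]' 
python3 - <<'E'
from h import *
s=manip.state()
print({k:np.round(v,3) for k,v in s.items()})
E
```

```text
time_s: 5.42
ee_pos: [0.5502, 0.0032, 0.1326]
tool_rot: [0.005, 3.141, 0.005]
wrist_force: [-1.1, 5.9, 4.7]
finger_gap: 0.0156
grasp_force: 78.4
[1.1419164  0.05222706 0.05243329]
time_s: 6.05
ee_pos: [0.5505, 0.0052, 0.1322]
tool_rot: [1.077, 2.951, 0.003]
wrist_force: [0.6, 4.3, 4.5]
finger_gap: 0.0154
grasp_force: 78.4
{'time_s': np.float64(6.05), 'joint_pos': array([-0.095,  0.128,  1.524,  0.002,  1.489, -0.965]), 'qd': array([ 0.   , -0.001,  0.002, -0.001,  0.001, -0.046]), 'effort': array([ -2.508, -33.499, -27.908,  -1.67 ,   0.096,   0.291]), 'ee_pos': array([0.55 , 0.005, 0.132]), 'tool_rot': array([1.077, 2.951, 0.003]), 'wrist_force': array([0.572, 4.261, 4.48 ]), 'ft_torque': array([ 0.951, -0.098, -0.074]), 'grasp_force': np.float64(78.404), 'finger_gap': np.float64(0.015)}
```

```bash
python3 -m inch '[{"tx":0.06,"ty":0.08,"tz":0,"wx":0,"wy":0,"wz":10,"claw":1},{"tx":0.06,"ty":0.08,"tz":0.02,"wx":0,"wy":0,"wz":20,"claw":1},{"tx":0.06,"ty":0.08,"tz":0.03,"wx":0,"wy":0,"wz":30,"claw":1},{"tx":0.06,"ty":0.08,"tz":0.03,"wx":0,"wy":0,"wz":40,"claw":1},{"tx":0.06,"ty":0.08,"tz":0.03,"wx":0,"wy":0,"wz":40,"claw":1}]' 
cat > st.py <<'E'
from h import *
s=manip.state(); r=R.from_rotvec(s['tool_rot']).as_matrix()
print('yaw y',np.degrees(np.arctan2(r[1,1],r[0,1])).round(2),'tau',s['ft_torque'].round(3),'F',s['wrist_force'].round(1),'pos',s['ee_pos'].round(4),'j6',s['joint_pos'][5].round(3),'zaxis',r[:,2].round(3))
E
python3 st.py
```

```text
time_s: 6.68
ee_pos: [0.5514, 0.0061, 0.1319]
tool_rot: [2.02, 2.404, 0.005]
wrist_force: [2.7, 4.0, 3.0]
finger_gap: 0.0146
grasp_force: 78.2
yaw y 9.9 tau [ 0.982 -0.585 -0.06 ] F [2.7 4.  3. ] pos [0.5514 0.0061 0.1319] j6 -0.266 zaxis [ 0.003  0.002 -1.   ]
```

```bash
python3 -m inch '[{"tx":0.13,"ty":0.12,"tz":0.01,"wx":0,"wy":0,"wz":5,"claw":1},{"tx":0.13,"ty":0.12,"tz":0.01,"wx":0,"wy":0,"wz":10,"claw":1}]' >/dev/null; python3 st.py
python3 -m inch '[{"tx":0,"ty":0,"tz":0,"wx":0,"wy":0,"wz":4,"claw":1},{"tx":0,"ty":0,"tz":0.01,"wx":0,"wy":0,"wz":8,"claw":1}]' >/dev/null; python3 st.py
```

```text
yaw y -0.2 tau [ 0.577 -0.365  0.117] F [3.1 3.1 3.2] pos [0.552  0.0067 0.1318] j6 -0.087 zaxis [ 0.002 -0.    -1.   ]
yaw y -8.18 tau [ 0.655 -0.496  0.043] F [2.1 2.2 3.8] pos [0.5523 0.0067 0.1318] j6 0.052 zaxis [ 0.003 -0.    -1.   ]
```

```bash

python3 -m inch '[{"tx":0.08,"ty":0.08,"tz":0.0,"wx":0,"wy":0,"wz":4,"claw":1},{"tx":0.08,"ty":0.08,"tz":0.01,"wx":0,"wy":0,"wz":8,"claw":1}]' >/dev/null; python3 st.py
python3 -m inch '[{"tx":0,"ty":0,"tz":0,"wx":0,"wy":0,"wz":3,"claw":1},{"tx":0,"ty":0,"tz":0.01,"wx":0,"wy":0,"wz":6,"claw":1}]' >/dev/null; python3 st.py
python3 -m inch '[{"tx":0,"ty":0,"tz":0,"wx":0,"wy":0,"wz":3,"claw":1},{"tx":0,"ty":0,"tz":0.01,"wx":0,"wy":0,"wz":6,"claw":1}]' >/dev/null; python3 st.py
```

```text
yaw y -16.19 tau [ 0.398 -0.303  0.071] F [2.2 1.2 3.6] pos [0.5528 0.007  0.1317] j6 0.193 zaxis [ 0.002 -0.001 -1.   ]
yaw y -22.16 tau [ 0.438 -0.384  0.097] F [3.2 1.  4.4] pos [0.553  0.0069 0.1316] j6 0.297 zaxis [ 0.003 -0.001 -1.   ]
yaw y -28.16 tau [ 0.404 -0.437  0.036] F [3.2 1.8 4.4] pos [0.5531 0.0068 0.1316] j6 0.402 zaxis [ 0.003 -0.001 -1.   ]
```

```bash
python3 - <<'E'
from h import *
import pickle
c=cam('scene');pickle.dump(c,open('s3.pkl','wb'))
p=pickle.load(open('s2.pkl','rb'))
f=lambda c:cv2.resize(c['img'][215:305,275:355],(400,450),interpolation=cv2.INTER_CUBIC)
cv2.imwrite('pics/s3.png',np.hstack([f(p),f(c)])[:,:,::-1])
E
```

```text
(no output)
```

View pics/s3.png

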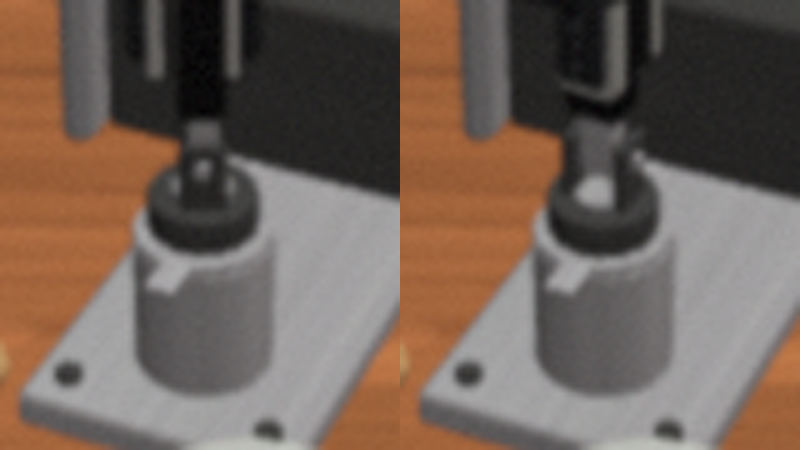

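Left is before, right is now. The clevis has turned about 118° with the lever, and the tab is unmoved at crop (168,278), so the washer isn't biting yet. I'll continue in small steps, watching the torque and the image change at the tab.

```bash
cat >> st.py <<'E'
import pickle
p=pickle.load(open('s2.pkl','rb')); c=cam('scene')
d=np.abs(c['img'][262:280,296:336].astype(float)-p['img'][262:280,296:336]).mean(); print('  diff',d.round(2),'t',s['time_s'].round(1))
E
python3 -m inch '[{"tx":0.05,"ty":0.1,"tz":0,"wx":0,"wy":0,"wz":4,"claw":1},{"tx":0.05,"ty":0.1,"tz":0.01,"wx":0,"wy":0,"wz":8,"claw":1}]' >/dev/null; python3 st.py
python3 -m inch '[{"tx":0,"ty":0,"tz":0,"wx":0,"wy":0,"wz":3,"claw":1},{"tx":0,"ty":0,"tz":0.01,"wx":0,"wy":0,"wz":6,"claw":1}]' >/dev/null; python3 st.py
python3 -m inch '[{"tx":0,"ty":0,"tz":0,"wx":0,"wy":0,"wz":3,"claw":1},{"tx":0,"ty":0,"tz":0.01,"wx":0,"wy":0,"wz":6,"claw":1}]' >/dev/null; python3 st.py
```

```text
yaw y -36.19 tau [ 0.292 -0.298  0.1  ] F [ 1.4 -0.7  3.9] pos [0.5538 0.0067 0.1315] j6 0.542 zaxis [ 0.002 -0.002 -1.   ]
yaw y -42.14 tau [ 0.206 -0.394  0.098] F [3.  0.1 3.8] pos [0.5539 0.0067 0.1315] j6 0.646 zaxis [ 0.002 -0.002 -1.   ]
yaw y -48.14 tau [ 0.041 -0.488  0.024] F [ 2.4 -0.9  3.3] pos [0.554  0.0066 0.1314] j6 0.751 zaxis [ 0.003 -0.002 -1.   ]Traceback (most recent call last):
  File "st.py", line 6, in <module>
    d=np.abs(c['img'][262:280,296:336].astype(float)-p['img'][262:280,296:336]).mean(); print('  diff',d.round(2),'t',s['time_s'].round(1))
                                                                                                                      ^^^^^^^^^^^^^^^^^
AttributeError: 'float' object has no attribute 'round'
Traceback (most recent call last):
  File "st.py", line 6, in <module>
    d=np.abs(c['img'][262:280,296:336].astype(float)-p['img'][262:280,296:336]).mean(); print('  diff',d.round(2),'t',s['time_s'].round(1))
                                                                                                                      ^^^^^^^^^^^^^^^^^
AttributeError: 'float' object has no attribute 'round'
Traceback (most recent call last):
  File "st.py", line 6, in <module>
    d=np.abs(c['img'][262:280,296:336].astype(float)-p['img'][262:280,296:336]).mean(); print('  diff',d.round(2),'t',s['time_s'].round(1))
                                                                                                                      ^^^^^^^^^^^^^^^^^
AttributeError: 'float' object has no attribute 'round'
```

```bash
sed -i "s/s\['time_s'\].round(1)/s['time_s']/" st.py
python3 -m inch '[{"tx":0.04,"ty":0.04,"tz":0.01,"wx":0,"wy":0,"wz":3,"claw":1},{"tx":0.04,"ty":0.04,"tz":0.01,"wx":0,"wy":0,"wz":6,"claw":1}]' >/dev/null; python3 st.py
python3 -m inch '[{"tx":0,"ty":0,"tz":0,"wx":0,"wy":0,"wz":3,"claw":1},{"tx":0,"ty":0,"tz":0,"wx":0,"wy":0,"wz":6,"claw":1}]' >/dev/null; python3 st.py
python3 -m inch '[{"tx":0,"ty":0,"tz":0.01,"wx":0,"wy":0,"wz":3,"claw":1},{"tx":0,"ty":0,"tz":0.01,"wx":0,"wy":0,"wz":6,"claw":1}]' >/dev/null; python3 st.py
```

```text
yaw y -54.13 tau [-0.01  -0.442  0.096] F [ 1.8 -1.4  4.3] pos [0.5543 0.0065 0.1313] j6 0.856 zaxis [ 0.002 -0.002 -1.   ]
  diff 3.38 t 9.125
yaw y -60.14 tau [-0.23  -0.5    0.086] F [ 1.9 -2.3  4. ] pos [0.5544 0.0064 0.1313] j6 0.96 zaxis [ 0.002 -0.002 -1.   ]
  diff 3.23 t 9.425
yaw y -66.14 tau [-0.398 -0.649  0.121] F [ 2.5 -2.8  4.6] pos [0.5544 0.0063 0.1312] j6 1.065 zaxis [ 0.002 -0.003 -1.   ]
  diff 3.33 t 9.725
```

```bash

python3 -m inch '[{"tx":0,"ty":0.05,"tz":0,"wx":0,"wy":0,"wz":3,"claw":1},{"tx":0,"ty":0.05,"tz":0,"wx":0,"wy":0,"wz":5,"claw":1}]' >/dev/null; python3 st.py
python3 -m inch '[{"tx":0,"ty":0,"tz":0,"wx":0,"wy":0,"wz":3,"claw":1},{"tx":0,"ty":0,"tz":0.01,"wx":0,"wy":0,"wz":5,"claw":1}]' >/dev/null; python3 st.py
python3 -m inch '[{"tx":0,"ty":0,"tz":0,"wx":0,"wy":0,"wz":3,"claw":1},{"tx":0,"ty":0,"tz":0,"wx":0,"wy":0,"wz":5,"claw":1}]' >/dev/null; python3 st.py
```

```text
yaw y -71.14 tau [-0.534 -0.644  0.29 ] F [ 3.2 -2.7  5.4] pos [0.5545 0.0062 0.1312] j6 1.152 zaxis [ 0.002 -0.002 -1.   ]
  diff 4.12 t 10.025
yaw y -76.15 tau [-0.576 -0.617  0.376] F [ 2.2 -2.9  5.6] pos [0.5545 0.0061 0.1312] j6 1.239 zaxis [ 0.002 -0.002 -1.   ]
  diff 5.95 t 10.325
yaw y -81.15 tau [-0.708 -0.674  0.415] F [ 2.8 -3.7  5.7] pos [0.5545 0.006  0.1312] j6 1.326 zaxis [ 0.002 -0.003 -1.   ]
  diff 7.34 t 10.625
```

The head bit at about −68.5°, and about 12.5° has been dragged since; the target is 16.9°. I'll turn 4° more and then measure the tab.

```bash

python3 -m inch '[{"tx":0,"ty":0,"tz":0,"wx":0,"wy":0,"wz":2,"claw":1},{"tx":0,"ty":0,"tz":0,"wx":0,"wy":0,"wz":4,"claw":1},{"tx":0,"ty":0,"tz":0,"wx":0,"wy":0,"wz":4,"claw":1}]' >/dev/null; python3 st.py
python3 - <<'E'
from h import *
import pickle
c=cam('scene');pickle.dump(c,open('s4.pkl','wb'))
p=pickle.load(open('s2.pkl','rb'))
f=lambda c:cv2.resize(c['img'][245:295,293:343],(400,400),interpolation=cv2.INTER_CUBIC)
cv2.imwrite('pics/s4.png',np.hstack([f(p),f(c)])[:,:,::-1])
E
```

```text
yaw y -85.1 tau [-0.74  -0.664  0.352] F [ 2.6 -3.7  4.6] pos [0.5546 0.0059 0.1312] j6 1.395 zaxis [ 0.002 -0.003 -1.   ]
  diff 8.37 t 11.05
```

View pics/s4.png

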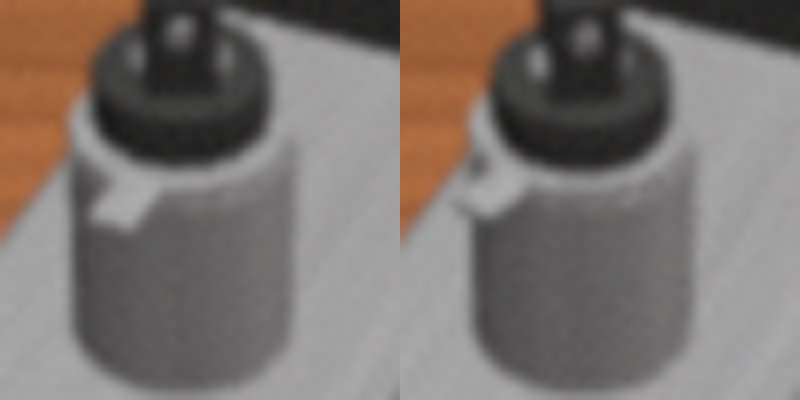

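The tab's outer end moved from crop (109,223) to (75,211); I'll convert that to millimetres.

```bash
python3 - <<'E'
from h import *
import pickle
s=pickle.load(open('s4.pkl','rb'))
f=lambda x,y:(293-.5+(x+.5)/8,245-.5+(y+.5)/8)
a=onplane(s,f(109,223),.068);b=onplane(s,f(75,211),.068)
n=onplane(s,f(182,62),.083); print(a,b,np.linalg.norm(b-a))
for o in (n,np.array([.5516,.006,0]),np.array([.5516,.0085,0])):
    A=a-o;B=b-o;print(np.hypot(*A[:2]),np.hypot(*B[:2]),np.degrees(np.arctan2(A[1],A[0])),np.degrees(np.arctan2(B[1],B[0])))
E
```

```text
[ 0.58258147 -0.00690046  0.068     ] [ 0.578674   -0.01387886  0.068     ] 0.007997901387611247
0.03736138737773068 0.03739105886501431 -23.315599271166377 -35.599389112525735
0.03355999839521374 0.03358824664706912 -22.606487487303237 -36.28766815082964
0.03459806041690963 0.035125697183092754 -26.43133062886888 -39.57649681432907
```

```bash
python3 - <<'E'
from h import *
import pickle
c=cam('wrist');pickle.dump(c,open('w4.pkl','wb'))
u=proj(c,(.578,-.015,.069)); print(u,c['C'])
save(c,'w4.png',(240,200,400,320),5)
print([proj(c,(.5516+.034*np.cos(np.radians(a)),.0060+.034*np.sin(np.radians(a)),.069)).round(1) for a in(-24.4,-37.4,-41.4)])
E
```

```text
[357.26434393 225.11495957] [0.6352872  0.01399713 0.27400552]
[array([345.3, 215.8]), array([356.8, 224. ]), array([359.8, 226.9])]
```

View pics/w4.png

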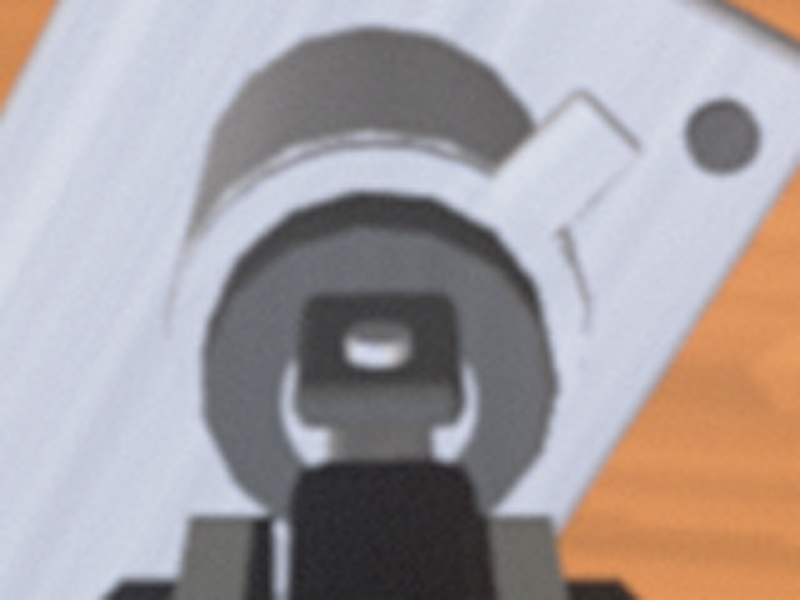

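```bash
python3 - <<'E'
from h import *
import pickle
c=pickle.load(open('w4.pkl','rb'))
f=lambda x,y:(240-.5+(x+.5)/5,200-.5+(y+.5)/5)
ang=lambda a,b:(np.degrees(np.arctan2(*(b-a)[:2][::-1])).round(1),np.linalg.norm(b-a).round(4))
P=lambda x,y,z:onplane(c,f(x,y),z)
print('plate edges',ang(P(800,165,.014),P(562,520,.014)),ang(P(690,0,.014),P(800,60,.014)))
print('tab end edge',ang(P(580,92,.069),P(638,150,.069)),'right',ang(P(558,230,.069),P(638,150,.069)),'left',ang(P(500,190,.069),P(580,92,.069)))
t=P(609,121,.069)
h=P(380,387,.083);print('head',h,'tip',t,ang(h,t))
# head width check
print(ang(P(205,385,.083),P(556,385,.083)))
# start: w1
c=pickle.load(open('w1.pkl','rb'))
f=lambda x,y:(234-.5+(x+.5)/5,160-.5+(y+.5)/5)
h=P(410,250,.083); l=P(356,434,.069)
print('start corner',ang(h,l),h,l,ang(P(205,298,.014),P(565,350,.014)),ang(P(362,382,.069),l))
E
```

```text
plate edges (np.float64(155.1), np.float64(0.0622)) (np.float64(-113.5), np.float64(0.0173))
tab end edge (np.float64(-130.1), np.float64(0.0091)) right (np.float64(-37.6), np.float64(0.0123)) left (np.float64(-32.2), np.float64(0.0137))
head [0.55216098 0.0052491  0.083     ] tip [ 0.57891199 -0.01711648  0.069     ] (np.float64(-39.9), np.float64(0.0376))
(np.float64(-85.2), np.float64(0.0366))
start corner (np.float64(-30.3), np.float64(0.0407)) [0.54870041 0.0059273  0.083     ] [ 0.58171082 -0.01332484  0.069     ] (np.float64(65.6), np.float64(0.0738)) (np.float64(-22.5), np.float64(0.0098))
```

Near view: the tab end is at crop (609,121), at an angle of about −40°, against about −24° at the start. That is roughly 15–16°, or 9–9.5 mm of drag, so the bolt is snug. Next I'll release, lift, move behind the lever, close the fingers and push it down along −y.

```bash

python3 -m inch '[{"tx":0,"ty":0,"tz":0,"wx":0,"wy":0,"wz":0,"claw":-0.3},{"tx":0,"ty":0,"tz":0,"wx":0,"wy":0,"wz":0,"claw":-0.3},{"tx":0,"ty":0,"tz":0,"wx":0,"wy":0,"wz":0,"claw":-0.3},{"tx":0,"ty":0,"tz":-4,"wx":0,"wy":0,"wz":0,"claw":-0.3},{"tx":0,"ty":0,"tz":-8,"wx":0,"wy":0,"wz":0,"claw":-0.3},{"tx":0,"ty":0,"tz":-8,"wx":0,"wy":0,"wz":0,"claw":-0.3},{"tx":-0.2,"ty":-3.5,"tz":-8,"wx":0,"wy":0,"wz":0,"claw":1},{"tx":-0.2,"ty":-3.5,"tz":-8,"wx":0,"wy":0,"wz":0,"claw":1},{"tx":-0.2,"ty":-3.5,"tz":-8,"wx":0,"wy":0,"wz":0,"claw":1},{"tx":-0.2,"ty":-3.5,"tz":-8,"wx":0,"wy":0,"wz":0,"claw":1},{"tx":-0.2,"ty":-3.5,"tz":-8,"wx":0,"wy":0,"wz":0,"claw":1}]' 
python3 st.py
```

```text
time_s: 12.58
ee_pos: [0.5489, 0.0413, 0.2103]
tool_rot: [3.139, 0.129, -0.001]
wrist_force: [0.6, 0.2, -0.4]
finger_gap: -0.0001
grasp_force: 0.0
yaw y -85.28 tau [-0.012 -0.032 -0.067] F [ 0.6  0.2 -0.4] pos [0.5489 0.0413 0.2103] j6 1.461 zaxis [-0. -0. -1.]
  diff 8.28 t 12.575
```

```bash

python3 -m inch '[{"tx":0,"ty":0,"tz":4.8,"wx":0,"wy":0,"wz":0,"claw":1},{"tx":0,"ty":0.6,"tz":4.8,"wx":0,"wy":0,"wz":0,"claw":1},{"tx":0,"ty":1.3,"tz":4.8,"wx":0,"wy":0,"wz":0,"claw":1},{"tx":0,"ty":2.0,"tz":4.8,"wx":0,"wy":0,"wz":0,"claw":1},{"tx":0,"ty":2.8,"tz":4.8,"wx":0,"wy":0,"wz":0,"claw":1},{"tx":0,"ty":3.5,"tz":4.9,"wx":0,"wy":0,"wz":0,"claw":1}]' 
python3 -m inch '[{"tx":0,"ty":0.7,"tz":0.2,"wx":0,"wy":0,"wz":0,"claw":1},{"tx":0,"ty":1.4,"tz":0.5,"wx":0,"wy":0,"wz":0,"claw":1},{"tx":0,"ty":2.0,"tz":0.9,"wx":0,"wy":0,"wz":0,"claw":1},{"tx":0,"ty":2.0,"tz":0.9,"wx":0,"wy":0,"wz":0,"claw":1}]' 
python3 st.py
```

```text
time_s: 13.38
ee_pos: [0.5529, 0.0067, 0.1634]
tool_rot: [-3.139, -0.131, -0.005]
wrist_force: [-0.3, 2.8, 2.5]
finger_gap: 0.0
grasp_force: 1.6
time_s: 13.88
ee_pos: [0.5534, -0.0136, 0.1522]
tool_rot: [3.139, 0.129, -0.001]
wrist_force: [0.8, 0.0, 3.1]
finger_gap: 0.0
grasp_force: 1.2
yaw y -85.28 tau [ 0.161 -0.054  0.01 ] F [0.8 0.  3.1] pos [ 0.5534 -0.0136  0.1522] j6 1.362 zaxis [-0. -0. -1.]
  diff 8.38 t 13.875
```

```bash

python3 -m inch '[{"tx":0,"ty":0.6,"tz":0.5,"wx":0,"wy":0,"wz":0,"claw":1},{"tx":0,"ty":1.1,"tz":1.0,"wx":0,"wy":0,"wz":0,"claw":1},{"tx":0,"ty":1.6,"tz":1.5,"wx":0,"wy":0,"wz":0,"claw":1},{"tx":0,"ty":2.0,"tz":2.1,"wx":0,"wy":0,"wz":0,"claw":1},{"tx":0,"ty":2.4,"tz":2.9,"wx":0,"wy":0,"wz":0,"claw":1}]' 
python3 -m inch '[{"tx":0,"ty":0.2,"tz":0.5,"wx":0,"wy":0,"wz":0,"claw":1},{"tx":0,"ty":0.4,"tz":1.0,"wx":0,"wy":0,"wz":0,"claw":1},{"tx":0,"ty":0.4,"tz":1.5,"wx":0,"wy":0,"wz":0,"claw":1},{"tx":0,"ty":0.4,"tz":1.6,"wx":0,"wy":0,"wz":0,"claw":1}]' 
python3 -m inch '[{"tx":0,"ty":0,"tz":0.2,"wx":0,"wy":0,"wz":0,"claw":1},{"tx":0,"ty":0,"tz":0.2,"wx":0,"wy":0,"wz":0,"claw":1}]' 
python3 st.py
```

```text
time_s: 14.55
ee_pos: [0.5564, -0.0387, 0.1248]
tool_rot: [3.135, 0.13, 0.004]
wrist_force: [0.3, -2.6, 7.5]
finger_gap: -0.0002
grasp_force: 3.0
time_s: 15.05
ee_pos: [0.5568, -0.0437, 0.1087]
tool_rot: [3.133, 0.129, 0.004]
wrist_force: [0.5, -4.5, 7.1]
finger_gap: 0.0001
grasp_force: 3.8
time_s: 15.3
ee_pos: [0.5572, -0.0439, 0.1083]
tool_rot: [3.133, 0.129, 0.006]
wrist_force: [-0.8, -4.7, 11.4]
finger_gap: -0.0
grasp_force: 5.5
yaw y -85.28 tau [-0.84   0.169 -0.028] F [-0.8 -4.7 11.4] pos [ 0.5572 -0.0439  0.1083] j6 1.312 zaxis [ 0.004 -0.006 -1.   ]
  diff 8.75 t 15.3
```

```bash

python3 -m inch '[{"tx":0,"ty":0,"tz":0.3,"wx":0,"wy":0,"wz":0,"claw":1},{"tx":0,"ty":0,"tz":0.4,"wx":0,"wy":0,"wz":0,"claw":1},{"tx":0,"ty":0,"tz":0.4,"wx":0,"wy":0,"wz":0,"claw":1}]' 
python3 -m inch '[{"tx":0,"ty":0,"tz":-5,"wx":0,"wy":0,"wz":0,"claw":1},{"tx":0,"ty":0,"tz":-10,"wx":0,"wy":0,"wz":0,"claw":1},{"tx":0,"ty":-4,"tz":-14,"wx":0,"wy":0,"wz":0,"claw":1},{"tx":0,"ty":-8,"tz":-15,"wx":0,"wy":0,"wz":0,"claw":1},{"tx":0,"ty":-8,"tz":-15,"wx":0,"wy":0,"wz":0,"claw":1},{"tx":0,"ty":-8,"tz":-15,"wx":0,"wy":0,"wz":0,"claw":1}]' 
python3 st.py; python3 - <<'E'
from h import *
import pickle
c=cam('scene');p=pickle.load(open('s4.pkl','rb'));w=cam('wrist')
f=lambda c:cv2.resize(c['img'][245:295,293:343],(250,250),interpolation=cv2.INTER_CUBIC)
a=np.vstack([f(p),f(c)]); 
cv2.imwrite('pics/f.png',np.hstack([a,cv2.resize(c['img'][200:300,260:360],(500,500),interpolation=cv2.INTER_CUBIC)])[:,:,::-1])
E
```

```text
time_s: 15.72
ee_pos: [0.5587, -0.0446, 0.1074]
tool_rot: [3.131, 0.129, 0.014]
wrist_force: [-2.8, -6.0, 19.6]
finger_gap: 0.0
grasp_force: 9.8
time_s: 16.48
ee_pos: [0.5486, 0.0382, 0.2499]
tool_rot: [3.138, 0.131, -0.005]
wrist_force: [-0.6, -0.9, 0.1]
finger_gap: 0.0002
grasp_force: 0.0
yaw y -85.24 tau [-0.032 -0.003 -0.009] F [-0.6 -0.9  0.1] pos [0.5486 0.0382 0.2499] j6 1.455 zaxis [-0.003 -0.001 -1.   ]
  diff 8.89 t 16.475
```

View pics/f.png

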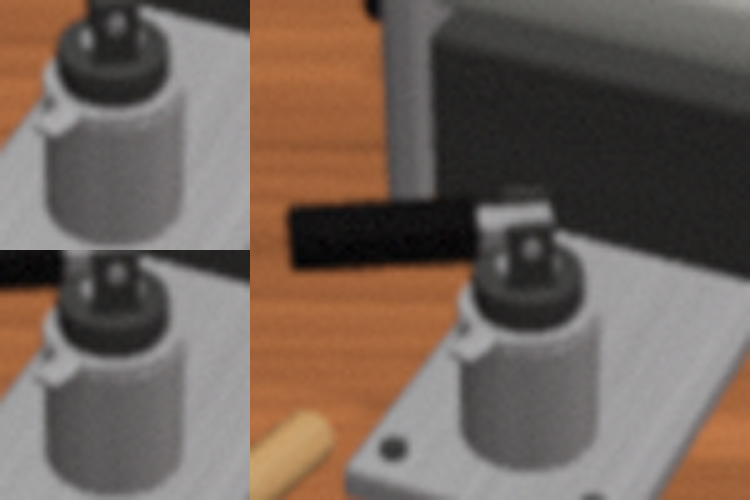

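The lever lies flat, spanning crop (290–475, 235), and the tab at (470,340) hasn't moved since the turning ended. The robot is clear, so I'll hand in.

```bash
python3 -c "
from cell import manip; print(manip.job_done())"
```

```text
the job is handed in; nothing more can be done
None
```

The bolt is snug, with the washer tab dragged round clockwise by an estimated 9 to 9.5 mm (individual readings ran from 8 to 10.7 mm); the lever is folded flat and released, and the job is handed in, though no verdict came back.

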